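# Set the bench timer four clicks on and start it

## Task

With closed fingertips, push the wing of the bench timer's dial clockwise (seen from above) exactly four clicks on from where it stands now, gently and without going past the fourth click. Then press the button on the separate start box right down and let it spring back up. Nothing is pinched or picked up; leave the tape roll, screwdriver and spool alone.

Things in the scene. Friction and masses are not known exactly. Their poses are not given: they have to be found in the camera images.
- timer: bench timer, fixed to the table: grey square box 136 x 136 mm, 50 mm high, with a brushed metal lid; black round dial (diameter 94 mm) in the middle of the lid and eight dark marks around it, 30 degrees apart. Origin: centre of its underside, on the table; z up. Along the box's own +x is the middle of the scale; the marks span 105 degrees to either side of it. The wing starts at the second mark from the counter-clockwise end.
- dial (a joint): angle of the dial (rad): 0 where it stands at the start, at rest in a click stop, growing clockwise seen from above; a click stop at every pi/6 (30 degrees) from -pi/6 to pi, at the eight marks, end stops just beyond. A sprung ball holds it in each stop: it takes 0.05 to 0.2 Nm (some 2 to 6 N on the wing, rising up to the half-way point) to turn it on, and 1 to 2 degrees past half-way it snaps forward by itself into the next stop and rests there.
- dial_axis (a point): point on the dial's turning axis at the level of the dial's flat top, 60 mm above the table. Round the axis stands a hub of 15 mm radius, 10 mm high above that top.
- wing_tip (a point): outer end of the black upright finger wing, at the level of the dial's flat top, 46 mm from the axis; the direction from dial_axis to it is the direction in which the wing points. The wing is a straight radial bar with flat sides, 14 mm thick, from the hub to this end, and stands 24 mm above the dial's flat top; the rest of the dial top is flat and free.
- wing_ccw: the half of the wing on its counter-clockwise side, 34 x 7 x 24 mm: push this side to turn the dial clockwise. Origin on the dial's axis at the level of the dial's flat top; its x axis points along the wing, its z up.
- wing_cw: the other half of the wing, on its clockwise side; same origin and axes. Pinching both halves is not allowed.
- start_box: separate grey box, 80 x 80 mm, 43 mm high, fixed to the table, with one round push button in the middle of its top; the timer and this box may stand either way round, one to the left and one to the right. Origin: centre of its underside; z up.
- start_button_top (a point): centre of the top of the black round button (diameter 32 mm, in a steel bezel of diameter 48 mm), 65 mm above the table when up; the bezel is 55 mm above the table.
- start_button (a joint): how far the button is down (m): 0 up, 0.006 fully down; about 1.5 N starts it, 5 N holds it fully down, it springs back by itself. It counts as pressed from 0.0045.
- tape_roll: loose roll of black tape, 55 x 53 x 19 mm, lying flat behind the boxes; bystander. Origin: centre of its underside.
- screwdriver: loose yellow screwdriver, 184 mm long, 25 mm thick, lying between the two boxes; bystander. Origin: centre of its underside; its length runs along its y axis.
- spool: loose solder spool, diameter 52 mm, 36 mm high, standing to the left; bystander. Origin: centre of its underside.
There are look-alikes about, which are no part of the job. What is shaped like the start_box but yellow is not meant.

How it is judged:
By the outcome, as a careful person would: the job done as asked, in the order asked, and still so for the second after the job is handed in, with the robot touching nothing.
It also fails if it takes over 54 s, if anything falls off the work surface, if the arm or the gripper's body presses on something with over 40 N, if the wrist force passes 120 N, or if a joint passes its speed limit or range.

## Robot

A 6-joint arm with a two-finger parallel gripper is mounted at the origin on a cart in front of the work surface, level with it; the furniture and walls round the work are solid. World frame = base frame: x ahead of the robot, y to its left, z up, the work surface at z = 0. Lengths are in mm, angles in rad, forces in N, time in s.
With the tool pointing down it reaches from about 400 to 925 mm from the base axis. Payload 12.5 kg.
Tool frame: the origin (TCP) lies midway between the tips of the shut fingers; the grasp point (between the pads) lies 19 mm behind it (env.pinch_z is the distance from the TCP to the grasp point, in mm); z points along the fingers, y is the line along which they close (so a half turn about z gives the same grasp; the last joint's range is limited). The gripper opens to 95 mm and grips with 3 to 60 N. Pads are 20 mm wide; open, the fingers measure 119 mm over their backs; the gripper's body (75 mm by 180 mm) begins 59 mm behind the grasp point.
Start: joints at [-0.106, 0.491, 1.559, -0, 1.092, -0.106], TCP at [625.017, 0.021, 214.661] pointing down, gripper open.
Joint ranges: [-3.1, 3.1], [-0.84, 2.19], [0.05, 2.79], [-1.13, 4.28], [0.06, 2.93], [-2.69, 2.69]. Speed limits (rad/s): [2.22, 2.22, 2.79, 3.14, 3.14, 3.14].

## Interface

Orientations are given as [roll, pitch, yaw] about the fixed x, y, z axes, in that order (R = Rz(yaw) Ry(pitch) Rx(roll)).
In Python, from cell import readout, eyes, job_done, env gives the robot as it stands.
- The arm moves only by the shell command python3 -m jog 'ROWS'. ROWS is a JSON object of lists of equal length, an entry for each row: "dp": the shift along the tool's x, y, z in mm, a list of three; "twist": the turn about the tool's z in degrees; "claw": the closure, from -1 (fully open) to 1 (shut). A call has 1 to 8 rows; each row is the pose to reach, as a shift and turn from the pose commanded when the call began, along the tool's axes at that moment; what a row does not reach only later rows make up. A row lasts 1/12 s, in which the tool goes at most 41.7 mm and 7.16 degrees, less where a joint would pass 70% of its speed; a pose out of reach is approached as far as the arm can. A call with a gripper value outside its range is refused whole. The fingers move at their own pace and stop on an object; the grip force is fixed at half the most. Time passes only in rows, so rows that repeat a pose let the fingers close. It gives the time, the measured TCP pose, the force and the opening at its end, in the units of the state.
- readout.state(): the state, without advancing time (a new reading comes with each control period).
- eyes.read_camera(name): name is "scene" or "side" or "wrist"; returns the picture (384x512x3 uint8, red, green, blue); there is no depth.
- eyes.camera_model(name): a dict with "intrinsics" (3x3 intrinsics, pixels), "R" (3x3) and "t" (3): a world point X has camera coordinates R X + t. Camera axes: x right, y down, z forward; pixel columns grow to the right and rows downward; lengths in mm; the calibration is good to about 2 mm. A picture is of the moment at which its call begins: read the wrist's pose just before it. camera_model takes no time and is no camera call; for the wrist camera it gives the pose at the moment of the call.
- job_done(): hands the job in, once; it reports no verdict.
The state is a dict: "t": time; "joints": joint angles; "qvel": joint speeds; "tau": joint torques, N m; "eef_pos": TCP position; "tcp_rot": TCP orientation; "ft_force": force on the tool from outside, world axes, zero at the start; "moment": the same for the moment, N m; "opening": opening from 0.0 (shut) to 1.0 (fully open).
Only numpy, scipy, OpenCV 4.12 (cv2) and the standard library are available. Lean on these libraries where they do the work, as an engineer would, in place of code of your own. Each camera call takes 0.05 s, during which the arm holds its last target. There are 200 camera calls.

## Working session

There is one attempt and no reset: what is moved stays moved. The work goes in short steps, Python scripts to look and compute and a shell command to move; the robot and the scene stay as the last step left them, time stands still between calls to the robot, and variables do not carry over. Pictures are saved under pics/ and viewed, on a budget of 10 in all, crops included, one or two more only if the job needs it, and the job is handed in when it is done.

```bash
mkdir -p pics
python3 - <<'E'
from cell import readout, eyes, env
import cv2
s=readout.state(); print(s['t'],s['eef_pos'],s['tcp_rot'],s['opening'])
for n in ("scene","wrist"):
    m=eyes.camera_model(n); print(n,m)
    im=eyes.read_camera(n); cv2.imwrite(f'pics/{n}0.png',cv2.resize(im[:,:,::-1],(800,600),interpolation=cv2.INTER_CUBIC))
E
```

```text
0.0 [6.24749838e+02 4.71873091e-02 2.14062163e+02] [-3.14047744e+00 -1.31058425e-04  1.57077957e+00] 0.997838814729833
scene {'intrinsics': array([[400.16727958,   0.        , 259.42840092],
       [  0.        , 400.16727958, 192.14501589],
       [  0.        ,   0.        ,   1.        ]]), 'R': array([[ 0.81104208, -0.5848292 ,  0.0136219 ],
       [-0.36948508, -0.53017777, -0.76314632],
       [ 0.45353228,  0.61391069, -0.64608214]]), 't': array([-461.35130643,  338.94232903,  827.62478993])}
wrist {'intrinsics': array([[289.3516741 ,   0.        , 255.64068926],
       [  0.        , 289.3516741 , 195.69197388],
       [  0.        ,   0.        ,   1.        ]]), 'R': array([[ 9.99999711e-01, -2.93819559e-05, -7.60346282e-04],
       [ 1.69850725e-04, -9.65421842e-01,  2.60692611e-01],
       [-7.41714568e-04, -2.60692665e-01, -9.65421558e-01]]), 't': array([-624.56957668,  -28.69475309,  391.31314547])}
```

View pics/scene0.png

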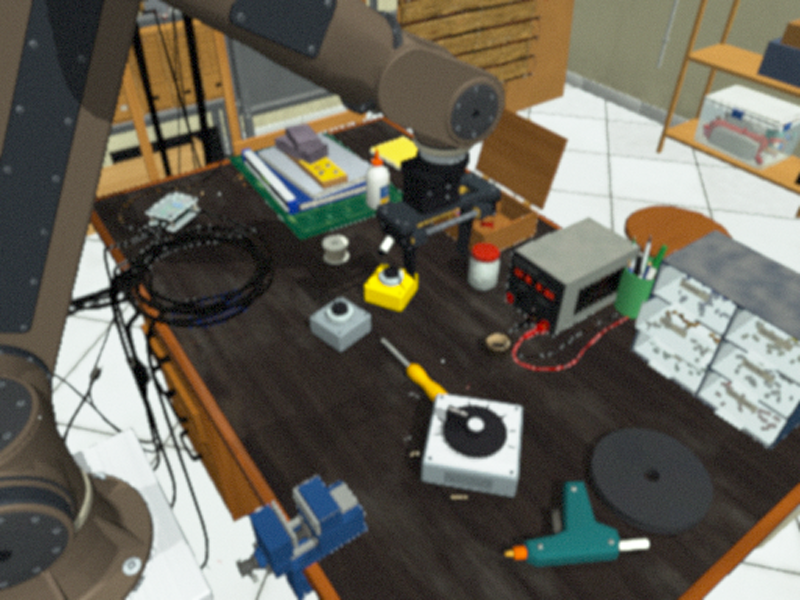

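View pics/wrist0.png

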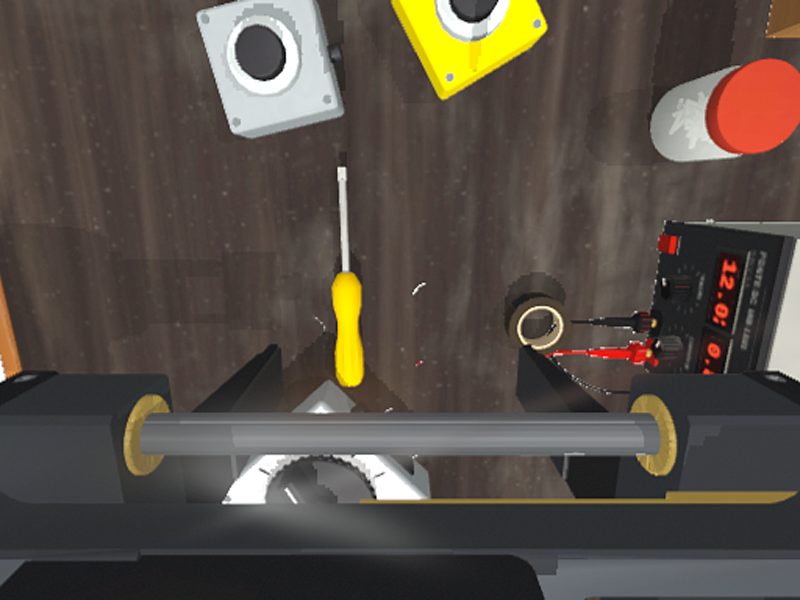

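The scene picture shows the timer at about (475,440) with its hub cap at (476,425). The grey start box is at (340,322) and the yellow look-alike at (390,288). In the wrist picture the button is at (260,52) and the timer is half hidden, around (325,480). I'll compute rough positions, then look from closer.

```bash
cat > h.py <<'E'
import numpy as np
def ray(m,u,v,z):
    "pixel (native) -> world point at height z"
    R=np.array(m['R']);c=-R.T@np.array(m['t']); d=R.T@np.linalg.inv(m['intrinsics'])@[u,v,1]
    return (c+d*(z-c[2])/d[2]).round(1)
E
python3 - <<'E'
from cell import eyes
from h import ray
s=eyes.camera_model('scene');w=eyes.camera_model('wrist');k=1/1.5625
f=lambda m,u,v,z:ray(m,u*k,v*k,z)
print('button',f(s,339,307,65),f(w,260,52,65)); print('hub',f(s,476,425,70))
for p in((440,396),(523,404)):print('lid',f(s,*p,50))
print('drv',f(w,347,380,12),f(w,343,165,5))
E
```

```text
button [531.2 152.6  65. ] [535.9 155.2  65. ]
hub [ 555.7 -193.4   70. ]
lid [ 558.6 -106.1   50. ]
lid [ 654.3 -193.4   50. ]
drv [577.8 -95.1  12. ] [579.3  88.8   5. ]
```

```bash
python3 -m jog '{"dp":[[-40,-15,0],[-80,-30,0],[-120,-45,0],[-160,-60,0],[-200,-65,0],[-240,-65,0],[-240,-65,0]],"twist":[0,0,0,0,0,0,0],"claw":[1,1,1,1,1,1,1]}'
python3 - <<'E'
from cell import readout, eyes
import cv2,pickle
m=eyes.camera_model('wrist'); im=eyes.read_camera('wrist'); pickle.dump(m,open('m1.pkl','wb'))
cv2.imwrite('pics/wrist1.png',cv2.resize(im[:,:,::-1],(800,600),interpolation=cv2.INTER_CUBIC))
E
```

```text
t: 0.68
eef_pos: [559.3, -246.1, 214.3]
tcp_rot: [3.141, 0.001, 1.566]
ft_force: [0.1, 0.9, -0.9]
opening: 0.567
```

View pics/wrist1.png

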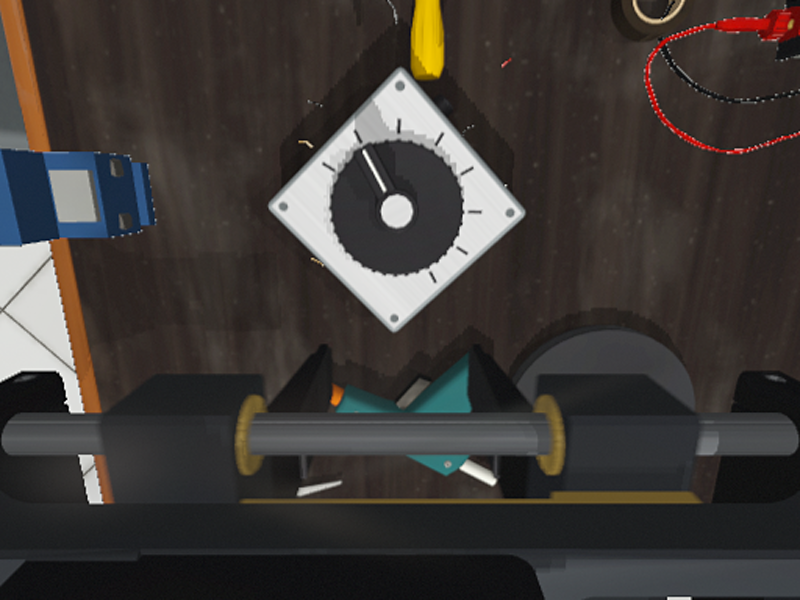

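Clear view: hub cap at (397,211), and the wing's white line runs from (388,192) to (363,150), towards the second mark at (357,135). The lid corners are (400,68), (525,212), (393,331) and (270,207). The vise is to the left, clear of the dial.

Run:
```python
from h import ray
import pickle,numpy as np
m=pickle.load(open('m1.pkl','rb'));k=1/1.5625
f=lambda u,v,z:ray(m,u*k,v*k,z)
C=[f(*p,50) for p in((400,68),(525,212),(393,331),(270,207))];print(C)
print('sides',[np.linalg.norm(C[i]-C[i-1]).round(1) for i in range(4)],'centre',np.mean(C,0))
c=f(397,211,70);print('hub',c)
for z in(82,84): 
    a,b=f(388,192,z),f(363,150,z);print(a,b,np.degrees(np.arctan2(*(b-a)[1::-1])),np.linalg.norm((b-c)[:2]))
d=C[1]-C[0];print('edge',np.degrees(np.arctan2(d[1],d[0])))
cc=np.mean(C,0)
for p in((328,167),(357,135),(399,125),(439,138),(467,170),(475,212),(461,252),(432,277)):
    q=f(*p,50)-cc;print(np.degrees(np.arctan2(q[1],q[0])).round(1),np.hypot(*q[:2]).round(1))
```

```text
[array([560.4, -97.1,  50. ]), array([ 650.8, -192.4,   50. ]), array([ 554.1, -283. ,   50. ]), array([ 465.8, -188. ,   50. ])]
sides [np.float64(131.2), np.float64(131.4), np.float64(132.5), np.float64(129.7)] centre [ 557.775 -190.125   50.   ]
hub [ 557.9 -190.1   70. ]
[ 552.2 -177.3   82. ] [ 536.6 -151.3   82. ] 120.96375653207356 44.26206050332493
[ 552.2 -177.2   84. ] [ 536.8 -151.5   84. ] 120.93095986735966 43.990567170701496
edge -46.511492671570934
148.7 57.0
118.4 57.8
88.3 57.3
58.6 56.9
28.5 56.8
-2.1 56.8
-33.4 56.8
-62.4 56.5
```

Axis (558,-190), wing at about 118.5°, which agrees with the second mark. The target is about -1.5°. I'll put the finger width along the push direction (tool y radially outward, yaw 208°) and the TCP 34 mm from the axis on the counter-clockwise side.

```bash
python3 -m jog '{"dp":[[10,-6,0],[20,-12,0],[30,-18,0],[40,-24,0],[50,-30,0],[60,-36,0],[67,-41,0],[67,-41,0]],"twist":[-7,-14,-21,-28,-35,-42,-49,-56],"claw":[1,1,1,1,1,1,1,1]}'; python3 -m jog '{"dp":[[0,0,0],[0,0,0],[0,0,0],[0,0,0],[0,0,0],[0,0,0],[0,0,0],[0,0,0]],"twist":[-7,-14,-21,-28,-35,-42,-49,-56],"claw":[1,1,1,1,1,1,1,1]}';python3 -m jog '{"dp":[[0,0,20],[0,0,40],[0,0,60],[0,0,80],[0,0,95],[0,0,95],[0,0,95]],"twist":[-6,-6,-6,-6,-6,-6,-6],"claw":[1,1,1,1,1,1,1]}'
python3 - <<'E'
from cell import readout, eyes
import cv2,pickle,numpy as np
s=readout.state();print(s['eef_pos'],s['tcp_rot'],s['joints'])
y=s['tcp_rot'][2];x=np.array([np.cos(y),np.sin(y)]);o=np.array([x[1],-x[0]]);d=np.array(s['eef_pos'][:2])-[558,-190];print(x@d,o@d)
m=eyes.camera_model('wrist'); im=eyes.read_camera('wrist'); pickle.dump(m,open('m2.pkl','wb'))
cv2.imwrite('pics/wrist2.png',cv2.resize(im[:,:,::-1],(800,600),interpolation=cv2.INTER_CUBIC))
E
```

```text
t: 1.4
eef_pos: [518.1, -170.6, 214.6]
tcp_rot: [3.141, -0.001, 2.556]
ft_force: [0.4, 0.0, -0.2]
opening: 0.012
t: 2.07
eef_pos: [518.9, -171.7, 214.5]
tcp_rot: [3.141, -0.0, -2.75]
ft_force: [-0.3, 0.3, -0.5]
opening: 0.005
t: 2.65
eef_pos: [518.9, -172.1, 119.4]
tcp_rot: [3.14, -0.001, -2.652]
ft_force: [-0.3, -1.0, 1.6]
opening: 0.005
[ 518.86696301 -172.06020927  119.37095621] [ 3.14021570e+00 -8.84948698e-04 -2.65205232e+00] [-4.41099137e-01  5.00942246e-01  1.85167122e+00  1.58635105e-04
  7.90612118e-01 -2.50154686e+00]
26.101173404964744 34.23389289430817
```

View pics/wrist2.png

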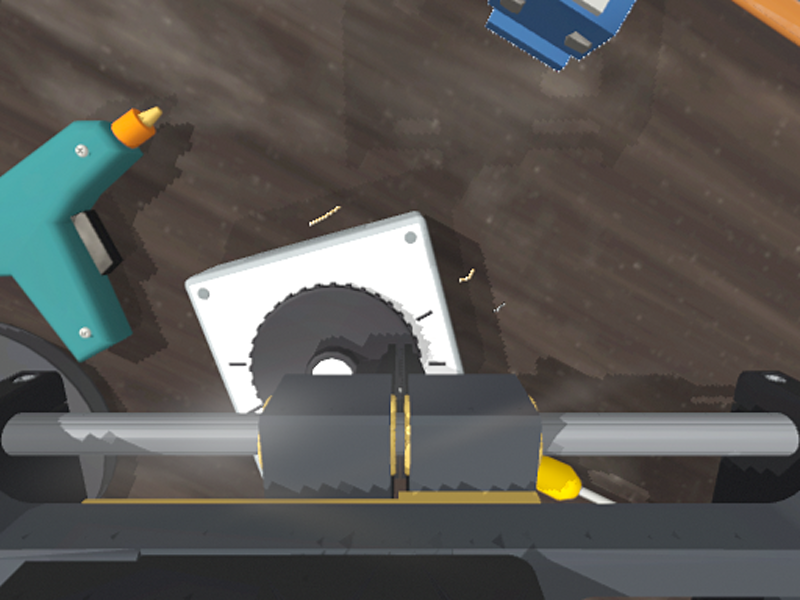

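The fingers now hang over the lid beside the hub, at (332,365), and hide the wing. The geometry gives a 9 mm gap. Descend to z≈66.

```bash
python3 -m jog '{"dp":[[0,0,20],[0,0,35],[0,0,45],[0,0,53],[0,0,53],[0,0,53]],"twist":[0,0,0,0,0,0],"claw":[1,1,1,1,1,1]}'; python3 -m jog '{"dp":[[-1.5,0,0],[-3,0,0],[-4.5,0,0],[-6,0,0],[-6,0,0]],"twist":[0,0,0,0,0],"claw":[1,1,1,1,1]}';python3 -m jog '{"dp":[[-1,0,0],[-2,0,0],[-3,0,0],[-3,0,0]],"twist":[0,0,0,0],"claw":[1,1,1,1]}'
```

```text
t: 3.2
eef_pos: [519.3, -173.0, 67.1]
tcp_rot: [-3.141, 0.0, -2.653]
ft_force: [-0.2, -0.1, 0.2]
opening: 0.001
t: 3.62
eef_pos: [524.6, -170.1, 66.9]
tcp_rot: [-3.141, 0.0, -2.653]
ft_force: [0.4, 0.3, 0.3]
opening: 0.005
t: 3.95
eef_pos: [526.7, -168.6, 66.6]
tcp_rot: [3.141, -0.0, -2.653]
ft_force: [-2.7, -0.0, 2.5]
opening: 0.005
```

Contact is confirmed at a 17.6 mm offset with about 2.7 N. The computed offset was 17. Now rotate about the axis for the first click.

```bash
python3 -m jog '{"dp":[[-2.4,1.1,0],[-4.9,2,0],[-7.4,2.8,0]],"twist":[4,8,12],"claw":[1,1,1]}'; python3 -m jog '{"dp":[[-2.4,1.1,0],[-4.9,2,0],[-4.9,2,0]],"twist":[4,8,8],"claw":[1,1,1]}'
cat > chk.py <<'E'
from cell import readout
import numpy as np
s=readout.state();y=s['tcp_rot'][2];x=np.array([np.cos(y),np.sin(y)]);o=np.array([x[1],-x[0]]);d=np.array(s['eef_pos'][:2])-[558,-190]
print('a',x@d,'b',o@d,'wing angle if touching',118.4-np.degrees(y-np.pi/2)%360, 'Fx,Fy tool',x@s['ft_force'][:2],o@s['ft_force'][:2])
E
python3 chk.py
```

```text
t: 4.2
eef_pos: [531.3, -162.9, 66.5]
tcp_rot: [3.141, -0.002, -2.866]
ft_force: [-16.2, -12.9, 7.7]
opening: 0.008
t: 4.45
eef_pos: [536.9, -159.4, 66.6]
tcp_rot: [-3.141, 0.001, -3.005]
ft_force: [-0.9, 0.1, -0.2]
opening: 0.007
a 16.72355971726669 b 33.223564315979914 wing angle if touching 20.572683346525736 Fx,Fy tool 0.8501991847285808 0.184253354181012
```

The wing has snapped ahead: force is zero and the finger is at 20°. The force peaked higher than expected, so I'll go slower on the next click.

```bash
python3 -m jog '{"dp":[[-1.8,0.9,0],[-3.6,1.6,0],[-4.9,2,0],[-6.2,2.4,0],[-6.2,2.4,0]],"twist":[3,6,8,10,10],"claw":[1,1,1,1,1]}';python3 chk.py;  python3 -m jog '{"dp":[[-1.2,0.6,0],[-2.4,1.1,0],[-3.6,1.6,0],[-4.9,2,0],[-6.2,2.4,0],[-6.2,2.4,0]],"twist":[2,4,6,8,10,10],"claw":[1,1,1,1,1,1]}';python3 chk.py
```

```text
t: 4.87
eef_pos: [542.1, -156.4, 66.6]
tcp_rot: [-3.142, -0.0, 3.107]
ft_force: [-1.6, -0.6, 1.2]
opening: 0.005
a 17.07719313098107 b 33.06833985786959 wing angle if touching 30.359032137795808 Fx,Fy tool 1.5850573134691281 -0.661015417435244
t: 5.37
eef_pos: [548.6, -154.2, 66.6]
tcp_rot: [3.142, 0.0, 2.933]
ft_force: [-0.3, -0.1, -0.2]
opening: 0.005
a 16.628102892544472 b 33.10011482490678 wing angle if touching 40.34412391950377 Fx,Fy tool 0.2605252341528401 -0.1430038974820061
```

```bash
python3 -m jog '{"dp":[[-1.2,0.6,0],[-2.4,1.1,0],[-3.6,1.6,0],[-4.9,2,0],[-4.9,2,0]],"twist":[2,4,6,8,8],"claw":[1,1,1,1,1]}';python3 chk.py
```

```text
t: 5.78
eef_pos: [554.2, -153.2, 66.7]
tcp_rot: [3.141, 0.001, 2.794]
ft_force: [0.6, 0.2, 0.1]
opening: 0.01
a 16.14199481609298 b 33.27364148330645 wing angle if touching 48.31644373047811 Fx,Fy tool -0.4778212865474847 0.3684183331746104
```

Zero force at 40–48° is ambiguous: the wing may already have been ahead. I'll check by camera before pushing further.

Run:
```python
from cell import eyes
import cv2,numpy as np
a=eyes.read_camera('scene')[230:340,240:360,::-1]; b=eyes.read_camera('wrist')[:,:,::-1]
a=cv2.resize(a,(400,367),interpolation=cv2.INTER_CUBIC); b=cv2.resize(b[100:300,150:368],(400,367),interpolation=cv2.INTER_CUBIC)
cv2.imwrite('pics/c3.png',np.hstack([a,b]))
```

```text
(no output)
```

View pics/c3.png

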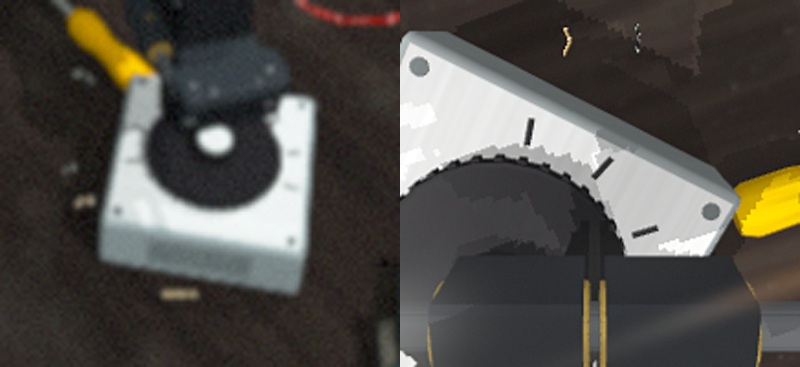

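The gripper hides the wing in both views. I'll find it by contact instead, advancing slowly to about 60–63° while watching force.

```bash
python3 -m jog '{"dp":[[-1.2,0.6,0],[-2.4,1.1,0],[-3.6,1.6,0],[-4.9,2,0],[-4.9,2,0]],"twist":[2,4,6,8,8],"claw":[1,1,1,1,1]}';python3 chk.py; for i in 1 2 3; do python3 -m jog '{"dp":[[-0.6,0.3,0],[-1.2,0.6,0],[-1.2,0.6,0],[-1.2,0.6,0]],"twist":[1,2,2,2],"claw":[1,1,1,1]}' >/dev/null;python3 chk.py;done
```

```text
t: 6.3
eef_pos: [558.9, -152.9, 66.6]
tcp_rot: [3.141, 0.0, 2.654]
ft_force: [-1.6, 0.5, 0.8]
opening: 0.006
a 16.548316473736506 b 33.18437895435127 wing angle if touching 56.358081638936206 Fx,Fy tool 1.609367229311408 -0.29838328321434715
a 16.757334195538 b 33.13450358236476 wing angle if touching 58.35891445442794 Fx,Fy tool 1.1143610273304527 -0.6121932100509366
a 16.434185413504366 b 33.21257303146533 wing angle if touching 60.39850726850494 Fx,Fy tool 2.3046975259382445 -0.6786667939311257
a 16.398812527780304 b 33.26491183027008 wing angle if touching 62.401500962905146 Fx,Fy tool 3.304114370724825 -2.1153165908842104
```

Contact at 58–60°, force rising: the wing rests at 60°, so exactly two clicks are done. Third click now, in small steps.

```bash
for i in 1 2 3 4 5 6 7; do python3 -m jog '{"dp":[[-0.6,0.3,0],[-1.2,0.6,0],[-1.2,0.6,0]],"twist":[1,2,2],"claw":[1,1,1]}' >/dev/null;python3 chk.py;done
```

```text
a 16.564244285373785 b 33.24184971491549 wing angle if touching 64.51246032618863 Fx,Fy tool 3.9138339357306164 -2.3449473822597393
a 16.63767858535654 b 33.292925110665834 wing angle if touching 66.50735643592341 Fx,Fy tool 4.215334671270925 -3.390847734390515
a 16.624274218279464 b 33.324714168173735 wing angle if touching 68.51073361678684 Fx,Fy tool 3.915773109591371 -3.2549711296974184
a 15.909572409115892 b 33.72380630480545 wing angle if touching 70.49314764130065 Fx,Fy tool 1.2440864229730622 -0.6105194141579031
a 15.786252398045335 b 33.820199285009636 wing angle if touching 72.48915396298081 Fx,Fy tool 0.05180812888107719 -0.353641276274209
a 16.15244459059109 b 33.65204954954805 wing angle if touching 74.49430540483567 Fx,Fy tool -0.9427620505373895 -0.2428873739649795
a 16.210169094094386 b 33.6601235855982 wing angle if touching 76.49525562289824 Fx,Fy tool 0.11905685965687313 0.564856052226247
```

Force dropped at tool angle 70°, so the third click snapped. The finger leads by about 6°. Now the fourth: approach to about 84°, then small steps, stopping at the force drop.

```bash
for i in 1 2 3 4 5 6 7 8; do python3 -m jog '{"dp":[[-0.6,0.3,0],[-1.2,0.6,0],[-1.2,0.6,0]],"twist":[1,2,2],"claw":[1,1,1]}' >/dev/null;python3 chk.py;done
```

```text
a 16.225549633287404 b 33.69241186548405 wing angle if touching 78.49222825735384 Fx,Fy tool -0.392299975431453 0.48776701535686334
a 16.20325070790278 b 33.739803929512185 wing angle if touching 80.49005290488503 Fx,Fy tool -0.5273949994660532 0.0038433508336038996
a 16.199637748659292 b 33.79557298839389 wing angle if touching 82.49427888728233 Fx,Fy tool -0.20173444911632038 0.053185106055807015
a 16.170005012934254 b 33.85365720430294 wing angle if touching 84.49700409015968 Fx,Fy tool 0.8851456677852045 0.5026336447262219
a 16.170180849166698 b 33.91527004371406 wing angle if touching 86.49337913152424 Fx,Fy tool -0.33922344393720094 0.613341033254463
a 16.486913812987396 b 33.856605262410014 wing angle if touching 88.49545436962698 Fx,Fy tool 0.4641069653459746 -0.3764665694104931
a 16.412712656066596 b 33.88613057287276 wing angle if touching 90.48970318925657 Fx,Fy tool 2.5292227850235256 -1.2165019308673912
a 16.304087697072642 b 33.94868410380147 wing angle if touching 92.49387475307626 Fx,Fy tool 2.8453688634852843 -1.9128184747177113
```

```bash
for i in 1 2 3 4; do python3 -m jog '{"dp":[[-0.6,0.3,0],[-1.2,0.6,0],[-1.2,0.6,0]],"twist":[1,2,2],"claw":[1,1,1]}' >/dev/null;python3 chk.py;done
```

```text
a 16.2765947080884 b 34.00774264938741 wing angle if touching 94.49151190564453 Fx,Fy tool 3.699153557083129 -2.1114390755361527
a 16.31909905775803 b 34.040497563767666 wing angle if touching 96.50393518679502 Fx,Fy tool 3.221230467853629 -1.744208722185598
a 16.418416834160613 b 34.06437436237515 wing angle if touching 98.50549153354214 Fx,Fy tool 3.9646679472624644 -3.702290178983109
a 16.182980642216396 b 34.279276280275965 wing angle if touching 100.47942404126566 Fx,Fy tool 2.965242075839534 -1.6894383071426955
```

```bash
for i in 1 2; do python3 -m jog '{"dp":[[-0.6,0.3,0],[-0.6,0.3,0],[-0.6,0.3,0]],"twist":[1,1,1],"claw":[1,1,1]}' >/dev/null;python3 chk.py;done
```

```text
a 15.805759723275692 b 34.65784985542892 wing angle if touching 101.39998300611583 Fx,Fy tool 1.4608010198905077 -0.8323148184742405
a 15.891090108913208 b 34.58920009847389 wing angle if touching 102.40460489781572 Fx,Fy tool 0.23460559167970113 -0.1705758033300068
```

Snapped (force gone). Back off, lift and look.

```bash
python3 -m jog '{"dp":[[5,0,0],[10,0,0],[10,0,-40],[10,0,-80],[10,0,-120],[-25,0,-150],[-60,0,-150],[-60,0,-150]],"twist":[0,0,0,0,0,0,0,0],"claw":[1,1,1,1,1,1,1,1]}'
python3 - <<'E'
from cell import eyes
import cv2,pickle
m=eyes.camera_model('wrist'); im=eyes.read_camera('wrist'); pickle.dump(m,open('m4.pkl','wb'))
cv2.imwrite('pics/wrist4.png',cv2.resize(im[:,:,::-1],(800,600),interpolation=cv2.INTER_CUBIC))
E
```

```text
t: 13.22
eef_pos: [604.7, -227.1, 219.2]
tcp_rot: [3.138, 0.005, 1.848]
ft_force: [0.8, -0.9, -0.3]
opening: 0.009
```

View pics/wrist4.png

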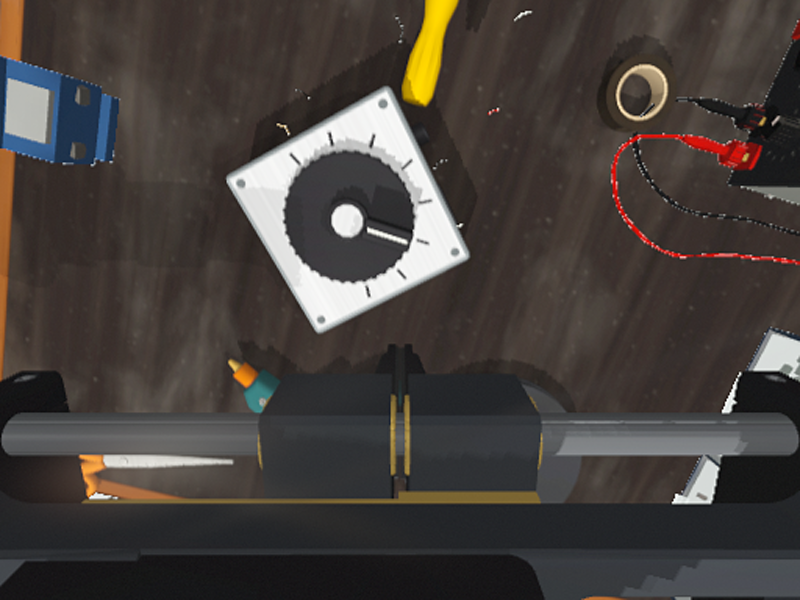

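The wing line, from (370,228) to (407,240), points at the sixth mark (422,241). It started at the second, so that is exactly four clicks. Next, the start button at about (535,155).

```bash
python3 -m jog '{"dp":[[40,4,0],[80,8,0],[120,12,0],[160,16,0],[200,19,0],[240,23,0],[280,27,0],[320,31,0]],"twist":[0,0,0,0,0,0,0,0],"claw":[1,1,1,1,1,1,1,1]}';python3 -m jog '{"dp":[[15,2,0],[30,3,0],[30,3,0],[30,3,0],[30,3,0]],"twist":[0,0,0,0,0],"claw":[1,1,1,1,1]}'
python3 - <<'E'
from cell import eyes
import cv2,pickle
m=eyes.camera_model('wrist'); im=eyes.read_camera('wrist'); pickle.dump(m,open('m5.pkl','wb'))
cv2.imwrite('pics/wrist5.png',cv2.resize(im[:,:,::-1],(800,600),interpolation=cv2.INTER_CUBIC))
E
```

```text
t: 13.93
eef_pos: [542.8, 96.1, 216.2]
tcp_rot: [-3.141, -0.0, 1.851]
ft_force: [1.5, -0.0, 0.3]
opening: 0.008
t: 14.35
eef_pos: [538.8, 123.1, 216.4]
tcp_rot: [-3.141, 0.0, 1.85]
ft_force: [-0.3, 0.4, 0.2]
opening: 0.004
```

View pics/wrist5.png

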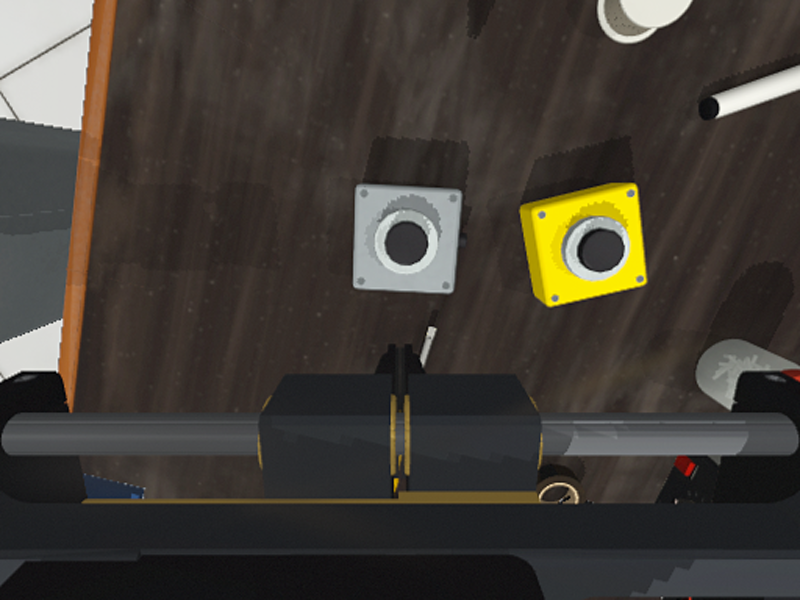

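The grey start box is at (408,240) with its button at (407,243). The yellow one is at (600,248) and stays untouched.

Run:
```python
from h import ray
from cell import readout
import pickle,numpy as np
m=pickle.load(open('m5.pkl','rb'));k=1/1.5625
b=ray(m,407*k,243*k,65);print(b)
s=readout.state();y=s['tcp_rot'][2];x=np.array([np.cos(y),np.sin(y)]);o=np.array([x[1],-x[0]]);d=b[:2]-s['eef_pos'][:2];print(s['eef_pos'],x@d,o@d)
```

```text
[535.  156.8  65. ]
[539.06550198 122.72988905 216.45025616] 33.87316279355855 5.468967818897794
```

```bash
python3 -m jog '{"dp":[[17,3,0],[33,5,0],[33,5,40],[33,5,80],[33,5,115],[33,5,140],[33,5,145],[33,5,145]],"twist":[0,0,0,0,0,0,0,0],"claw":[1,1,1,1,1,1,1,1]}'; for i in 1 2; do python3 -m jog '{"dp":[[0,0,1.5],[0,0,3],[0,0,4.5],[0,0,4.5],[0,0,4.5]],"twist":[0,0,0,0,0],"claw":[1,1,1,1,1]}';done
```

```text
t: 15.07
eef_pos: [534.5, 155.5, 70.4]
tcp_rot: [-3.139, -0.0, 1.849]
ft_force: [-0.3, -0.3, 0.7]
opening: 0.003
t: 15.48
eef_pos: [535.2, 156.4, 67.9]
tcp_rot: [3.14, 0.0, 1.85]
ft_force: [0.2, 0.7, -0.1]
opening: 0.002
t: 15.9
eef_pos: [535.2, 156.4, 62.7]
tcp_rot: [3.141, 0.0, 1.85]
ft_force: [0.9, 0.4, 2.1]
opening: 0.007
```

```bash
python3 -m jog '{"dp":[[0,0,1.5],[0,0,3],[0,0,3],[0,0,3]],"twist":[0,0,0,0],"claw":[1,1,1,1]}'; for i in 1 2; do python3 -m jog '{"dp":[[0,0,0.7],[0,0,0.7],[0,0,0.7],[0,0,0.7]],"twist":[0,0,0,0],"claw":[1,1,1,1]}';done
```

```text
t: 16.23
eef_pos: [535.1, 156.4, 59.7]
tcp_rot: [3.141, 0.0, 1.85]
ft_force: [1.0, 1.0, 5.2]
opening: 0.003
t: 16.57
eef_pos: [535.2, 156.4, 59.3]
tcp_rot: [3.141, 0.0, 1.85]
ft_force: [0.1, 1.5, 6.9]
opening: 0.003
t: 16.9
eef_pos: [535.2, 156.4, 59.1]
tcp_rot: [3.14, 0.0, 1.85]
ft_force: [-1.8, -0.0, 15.0]
opening: 0.005
```

Bottomed out: 15 N, with z at 59.1. Release, lift clear and do a final look.

```bash
python3 -m jog '{"dp":[[0,0,-4],[0,0,-12],[0,0,-40],[0,0,-80],[0,0,-120],[0,0,-150],[-30,0,-150],[-30,0,-150]],"twist":[0,0,0,0,0,0,0,0],"claw":[1,1,1,1,1,1,1,1]}'; python3 -m jog '{"dp":[[0,0,0],[0,0,0],[0,0,0],[0,0,0]],"twist":[0,0,0,0],"claw":[1,1,1,1]}'
python3 - <<'E'
from cell import eyes
import cv2,numpy as np
b=eyes.read_camera('wrist')[:,:,::-1][100:250,150:400]; a=eyes.read_camera('scene')[160:330,180:360,::-1]
cv2.imwrite('pics/c6.png',np.hstack([cv2.resize(b,(400,378)),cv2.resize(a,(400,378),interpolation=cv2.INTER_CUBIC)]))
E
```

```text
t: 17.57
eef_pos: [544.1, 125.2, 210.1]
tcp_rot: [3.139, 0.001, 1.85]
ft_force: [-0.3, 0.8, -0.5]
opening: 0.004
t: 17.9
eef_pos: [542.8, 127.9, 207.6]
tcp_rot: [-3.14, -0.0, 1.851]
ft_force: [0.4, 0.6, 0.1]
opening: 0.005
```

View pics/c6.png

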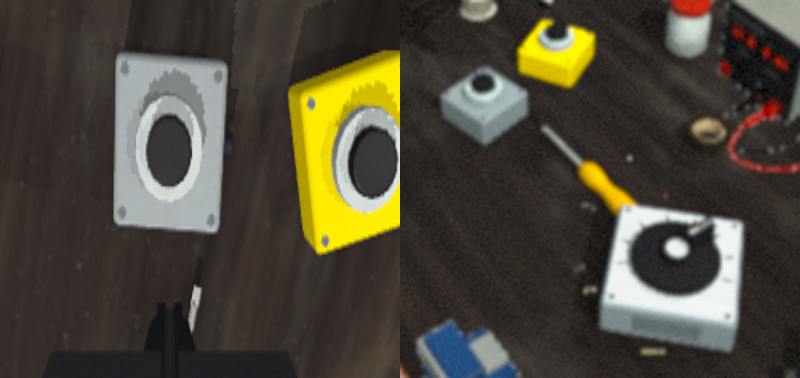

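The left crop shows the button on the grey box (168,148) free of the fingers. The right crop shows the button standing up at (483,85), the wing still pointing right at (705,228), and the screwdriver, roll and spool where they were.

```bash
python3 -c "
from cell import job_done; print(job_done())"
```

```text
the job is handed in; nothing more can be done
None
```

The job is done and handed in at about 18 s of the 54 s allowed.

**Dial:** I pushed the wing clockwise with closed fingertips, four clicks on. The close-up after the push showed it moved from the second mark to the sixth. The last scene picture still shows it pointing that way.

**Start button:** I pressed the button on the grey start box down to z = 59.1 mm, against 59 mm for fully down, at about 15 N. I then lifted clear, and in the last pictures the button stands up again with nothing touching it.

**Bystanders:** The tape roll, screwdriver and spool look unmoved in the last pictures. The yellow box was not touched.

**What disagreed:**
- **First click:** It was pushed faster than the rest, and the wrist force briefly read about 20 N instead of the 2 to 6 N expected. The later clicks were done slowly, at no more than about 5 N.
- **Finger contact:** On the third and fourth clicks the finger pushed the wing over about 6° sooner than my geometry predicted. I counted the clicks by force drops and contact, and confirmed the total by camera.
- **Second click:** It could not be seen because the gripper hid the wing. I confirmed it by feeling the wing at about 60°.

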